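# Pin the slicing guide's stop

## Robot

A 6-joint arm with a two-finger parallel gripper is mounted at the origin on a cart in front of the work surface, level with it; the furniture and walls round the work are solid. World frame = base frame: x ahead of the robot, y to its left, z up, the work surface at z = 0. Lengths are in m, angles in degrees, forces in N, time in s.
With the tool pointing down it reaches from about 0.35 to 0.875 m from the base axis. Payload 4.2 kg.
Tool frame: the origin (TCP) lies on the centre line of the jaws, within the pads' length; the fingertips stand 19 mm ahead of it and the grasp point (between the pads) is the TCP; x points along the fingers, y is the direction in which the jaws open and shut, and the axes are right-handed (so a half turn about x gives the same grasp; the last joint's range is limited). The gripper opens to 87 mm and grips with 3 to 60 N. Pads are 19 mm wide; open, the fingers measure 117 mm over their backs; the gripper's body (75 mm by 190 mm) begins 51 mm behind the grasp point.
Start: joints at [-55.199, 22.042, 0.453, 0, -68.411, -14.817], TCP at [0.214, -0.587, 0.242] pointing down, gripper open.
Joint ranges: [-179.83, 179.83], [-69.29, 118.12], [-61.27, 80.66], [-181.25, 117.63], [-171.15, -9.14], [-177.46, 177.46]. Speed limits (degrees/s): [159.86, 159.86, 180, 180, 180, 180].

## Interface

Orientations are given as a 3x3 rotation matrix whose columns are the frame's x, y, z axes.
In Python, from station import * gives the robot as it stands.
- The arm moves only by the shell command python3 -m creep 'ROWS'. ROWS is JSON, a list of rows, each a list of 5 numbers: the opening, from 0 (shut) to 1 (fully open), then the shift along the world's x, y, z in mm, then the turn about the world's z in rad. In form: [[jaw, x, y, z, turn], ...]. A call has exactly 8 rows; each row is the pose to reach, as a shift and turn from the pose measured when the call began; what a row does not reach only later rows make up. A row lasts 1/10 s, in which the tool goes at most 50 mm and 8.59 degrees, less where a joint would pass 70% of its speed; a pose out of reach is approached as far as the arm can. A call with a gripper value outside its range is refused whole. The fingers move at their own pace and stop on an object; the grip force is fixed at half the most. Time passes only in rows, so rows that repeat a pose let the fingers close, or fill a call up. It gives the time, the measured TCP pose, the force and the opening at its end, in the units of the state.
- sense(): the state, without advancing time (a new reading comes with each control period).
- capture(name): name is "scene" or "top"; returns a dict with "image" (384x512x3 uint8, blue, green, red), "z_map" (384x512 float32, m along the optical axis (not along the pixel's ray), 0 where there is no reading), "mtx" (3x3 intrinsics, pixels), "eye" and "attitude" of the camera in the world. Camera axes: x right, y up, looking along -z (the intrinsics and any distortion apply to the point x, -y, -z); pixel columns grow to the right and rows downward; lengths in m; the calibration is good to about 2 mm. A picture is of the moment at which its call begins.
- finish_job(): hands the job in, once; it reports no verdict.
Trained networks look in a picture, given as the dict that the camera call returned (one of the last four; its "shot" number tells which), for a name from the list of things; names that differ only in an ending like _2 or _b are one class to them, and where a whole thing is asked for, a point or a joint stands for the part that bears it (a point fixed in the world has none). Each returns a list of dicts, best first, with "confidence" (0 to 1); they miss things now and then, are a little off and sometimes report something else, mostly with a low value. They report only what shows in the picture. A call takes as long as a camera call. They do not tell look-alikes from the thing itself.
- look_for(picture, thing): "box" ([left, top, right, bottom] in pixels, round what is visible of it).
- mark_of(picture, thing): "centre" ([column, row] in pixels: a listed point, or the origin of a listed thing).
The state is a dict: "time_s": time; "joints": joint angles; "joint_velocities": joint speeds; "effort": joint torques, N m; "tcp_pos": TCP position; "ee_rot": TCP orientation; "wrist_force": force on the tool from outside, world axes, zero at the start; "moment": the same for the moment, N m; "gripper_width": opening from 0.0 (shut) to 1.0 (fully open).
Only numpy, scipy, OpenCV 4.12 (cv2) and the standard library are available. Lean on these libraries where they do the work, as an engineer would, in place of code of your own. Each camera call takes 0.05 s, during which the arm holds its last target.

## Task

Lock the slicing guide's sliding stop with its quick-release pin: lift the pin from its holder with its side button squeezed in, put it into the hole in the stop and use it to slide the stop towards the slotted uprights, feeling gently for the hidden hole in the catch plate below. When it drops in, push it fully home with the button still held in, then let go so that the button springs out and locks it. Press only lightly: never with 40 N or more on the guide or stop, and leave the other things where they are.

Things in the scene. Friction and masses are not known exactly. Their poses are not given: they have to be found in the camera images.
- pin: Ball-lock (quick-release) pin, 0.11 to 0.20 kg, standing upright in its holder. Origin: middle of the underside of its steel collar (27 mm across, 4 mm thick); z up along the pin. Above the collar a black handle block, 22 mm wide along x, z = +4 to +42 mm. The handle's fixed back is at y = +15 mm; the thumb button is in its opposite (-y) side.
- pin_grip (a point): Middle of the handle, 22 mm above the collar's underside, on the pin's axis; axes as the pin's. Squeezing the handle along y (one finger on the back, one on the button) from 35.5 mm to 30.5 mm thickness presses the button fully in; the handle is then centred on the pin's axis to 0.3 mm.
- button (a joint): Steel thumb button, 14.5 mm wide (x) and 29 mm tall, z = +7 to +36 mm on the pin: 0 = out (its face at y = -20.5 mm, balls out), 0.005 m = fully in (face at y = -15.5 mm, balls flush). A spring pushes it out with about 5 N, about 9 N when fully in; a grip of 20 to 30 N holds it in.
- pin_tip (a point): Lower end of the pin's shank, 32 mm below the collar's underside. The shank is 10 mm across; its last 5 mm are a tapered nose, 4.4 mm across at the tip. Two balls, 20 to 25 mm below the collar, stick out along +x and -x to 16 mm over all while the button is out (they then pass no 12 mm hole, in or out) and lie flush when it is in.
- holder: Fixed dark wooden block, 56 x 56 x 42 mm, in which the pin starts with its collar on the block's top: 19 mm wide blind hole in the middle, so the pin comes straight up out of it and can shift a few mm sideways. Origin: centre of its underside, z up.
- guide: Slicing guide, fixed: low wooden bed, 80 mm wide (x), y from -105 to +205 mm, with slotted uprights 104 mm tall at y = +168 to +202 mm. Origin on the worktop on the bed's centre line. Inside the bed, under the stop, lies a steel catch plate, its top face 28 mm above the worktop, 8 mm thick, hollow below.
- guide_mid (a point): Point on the guide's centre line, on the catch plate's top face, at y = +25 mm of the guide. The plate's only hole (12 mm round, on the centre line, unseen under the stop) lies within 10 mm of this point either way along the guide's y axis; its exact place differs each time and must be found by feel. Elsewhere the plate is plain.
- stop: Sliding stop: aluminium plate 80 mm wide (x), 126 mm long (y), 8 mm thick, top face 37 mm above the worktop, 1 mm above the catch plate, slides along y with 2 N of friction; wooden fence 50 mm tall, 74 to 84 mm to +y of its hole. Origin: centre of the mouth of its 12 mm through hole; axes as the guide's, y towards the uprights. With the pin's tip on the catch plate the collar is 23 mm above this point.
- tin_low: Bystander: low tin, 86 mm across, 40 mm tall; origin at the middle of its underside.
- salt: Bystander: salt shaker, 44 mm across, 90 mm tall; origin at the middle of its underside.
- spice: Bystander: spice jar, 46 mm across, 106 mm tall; origin at the middle of its underside.
- tin_tall: Bystander: tin, 57 mm across, 72 mm tall; origin at the middle of its underside.
- soap: Bystander: bar of soap, 58 x 84 x 26 mm; origin at the middle of its underside.
Things that resemble listed ones, but are neither listed nor needed, are in the scene too. Of the things that look like the pin, the smaller one is meant.

How it is judged (in metres and radians):
On the way, in this order (a step that is already met when the one before it is completed fails the run):
1. the pin is lifted clear out of its holder with the button held in (value of joint button above 0.0035 m and z of pin in the frame of holder above 0.08 m), for 0.1 s.
2. the pin's shank is in the stop's hole, button held in, not yet home (value of joint button above 0.0035 m and z of pin in the frame of stop between 0.006 and 0.0265 m and horizontal distance between pin and stop below 0.004 m), for 0.1 s.
3. the pin is home through both holes with the button still held in (value of joint button above 0.0035 m and z of pin in the frame of stop below 0.003 m and horizontal distance between pin and stop below 0.004 m), for 0.1 s.
At the end, for the whole second after the job is handed in: the pin stands upright (within 0.1 rad) in the stop's hole (within 4 mm) with its collar down on the stop (within 3 mm), so through the stop and the catch plate; its button is out again (within 1 mm), the stop stands at the catch (y = 11 to 39 mm in the guide's frame), and pin and stop are at rest (z of pin in the frame of stop below 0.003 m and horizontal distance between pin and stop below 0.004 m and angle between pin's own z axis and vertical below 0.1 rad and value of joint button below 0.001 m and y of stop in the frame of guide between 0.011 and 0.039 m and linear speed of each of pin, stop below 0.01 m/s); the robot touches nothing.
It fails at once if the pin is pressed or shoved against the guide or its stop with more than 40 N (contact force between pin and guide above 40 N).
It fails at once if one of the other things is moved by more than 20 mm (distance of any of tin_low, salt, spice, tin_tall, soap from where it was at the start of the episode above 0.02 m).
It also fails if it takes over 64 s, if anything falls off the work surface, if the arm or the gripper's body presses on something with over 40 N, if the wrist force passes 120 N, or if a joint passes its speed limit or range.

## Working session

There is one attempt and no reset: what is moved stays moved. The work goes in short steps, Python scripts to look and compute and a shell command to move; the robot and the scene stay as the last step left them, time stands still between calls to the robot, and variables do not carry over. Pictures are saved under pics/ and viewed, and the job is handed in when it is done.

```bash
mkdir -p pics; cat > h.py <<'E'
from station import *
import numpy as np, cv2
def px2w(p,c,r,z=None):
    K=p["mtx"];d=np.array([(c-K[0][2])/K[0][0],-(r-K[1][2])/K[1][1],-1.0])
    A=np.array(p["attitude"]);e=np.array(p["eye"])
    if z is None:
        zz=p["z_map"][int(round(r)),int(round(c))]; return e+A@(d*zz)
    w=A@d; return e+w*(z-e[2])/w[2]
E
python3 - <<'E'
from h import *
s=sense();print(s["time_s"],s["tcp_pos"],np.round(s["ee_rot"],3),s["gripper_width"],s["wrist_force"])
for n in ("scene","top"):
    p=capture(n);cv2.imwrite(f"pics/{n}0.png",p["image"])
    print(n,p.keys(),np.round(p["mtx"],1),p["eye"],np.round(p["attitude"],3))
    for t in ("pin","holder","guide","stop","tin_low","salt","spice","tin_tall","soap"):
        print(t,[(np.round(x["box"]),round(x["confidence"],2)) for x in look_for(p,t)][:3],[(np.round(x["centre"],1),round(x["confidence"],2)) for x in mark_of(p,t)][:3])
    for t in ("pin_grip","guide_mid","pin_tip"):
        print(t,[(np.round(x["centre"],1),round(x["confidence"],2)) for x in mark_of(p,t)][:3])
E
```

```text
0.0 [ 0.21343248 -0.5868199   0.2404678 ] [[-0.001 -0.342  0.94 ]
 [ 0.002  0.94   0.342]
 [-1.     0.002 -0.   ]] 1.001892269660169 [-0.54827474 -0.05316954  0.17889691]
scene dict_keys(['image', 'z_map', 'mtx', 'eye', 'attitude', 'shot']) [[465.    0.  253.2]
 [  0.  465.  198. ]
 [  0.    0.    1. ]] [-0.48273175 -0.56749881  0.95705881] [[ 0.501  0.536 -0.679]
 [-0.865  0.29  -0.409]
 [-0.022  0.793  0.609]]
pin [(array([286., 220., 307., 248.]), 0.71), (array([329., 235., 340., 248.]), 0.47)] [(array([331.5, 248. ]), 0.71), (array([293.5, 227.8]), 0.65)]
holder [(array([316., 239., 343., 264.]), 0.75)] [(array([330.2, 255. ]), 0.97), (array([339.4, 222.6]), 0.57)]
guide [(array([186., 181., 264., 233.]), 0.76)] [(array([222.1, 216. ]), 0.81)]
stop [] []
tin_low [(array([328., 209., 357., 234.]), 0.72)] [(array([340.1, 226.4]), 0.68)]
salt [(array([357., 252., 372., 278.]), 0.75)] [(array([362.1, 273. ]), 0.67), (array([332.9, 245.6]), 0.65)]
spice [(array([142., 168., 160., 200.]), 0.59)] [(array([153.3, 192.7]), 0.9), (array([333.2, 252.6]), 0.28)]
tin_tall [(array([154., 164.,
[... 1172 characters left out ...]
), 0.24)] [(array([224.4, 205.9]), 0.69), (array([224.5, 204. ]), 0.4)]
tin_low [(array([316., 140., 349., 174.]), 0.64)] [(array([326.4, 154.9]), 0.68)]
salt [(array([372., 207., 392., 223.]), 0.75)] [(array([376.7, 212.8]), 0.63)]
spice [(array([112., 206., 137., 222.]), 0.78), (array([314., 138., 350., 173.]), 0.48)] [(array([131.2, 212.5]), 0.73)]
tin_tall [(array([336., 202., 354., 209.]), 0.58)] [(array([121.6, 186.3]), 0.84), (array([115.2, 159.2]), 0.56)]
soap [(array([101., 149., 130., 169.]), 0.86)] [(array([116. , 158.4]), 0.72)]
pin_grip [(array([306. , 203.7]), 0.84), (array([344.6, 205.8]), 0.59)]
guide_mid [(array([213.2, 206.9]), 0.58)]
pin_tip [(array([287. , 177.9]), 0.68)]
```

```bash
python3 - <<'E'
from h import *
p=cv2.imread("pics/top0.png");s=cv2.imread("pics/scene0.png")
cv2.imwrite("pics/t1.png",cv2.resize(p[130:240,95:405],(775,275),interpolation=cv2.INTER_CUBIC))
cv2.imwrite("pics/t2.png",cv2.resize(p[175:230,270:370],(800,440),interpolation=cv2.INTER_CUBIC))
cv2.imwrite("pics/t3.png",cv2.resize(p[180:235,140:265],(800,352),interpolation=cv2.INTER_CUBIC))
cv2.imwrite("pics/s1.png",cv2.resize(s[150:290,130:390],(780,420),interpolation=cv2.INTER_CUBIC))
E
```

```text
(no output)
```

View pics/t1.png

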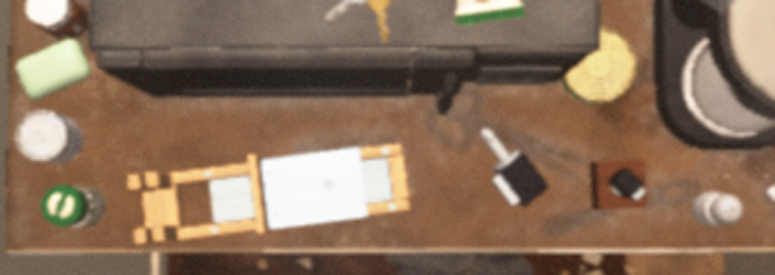

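View pics/t2.png

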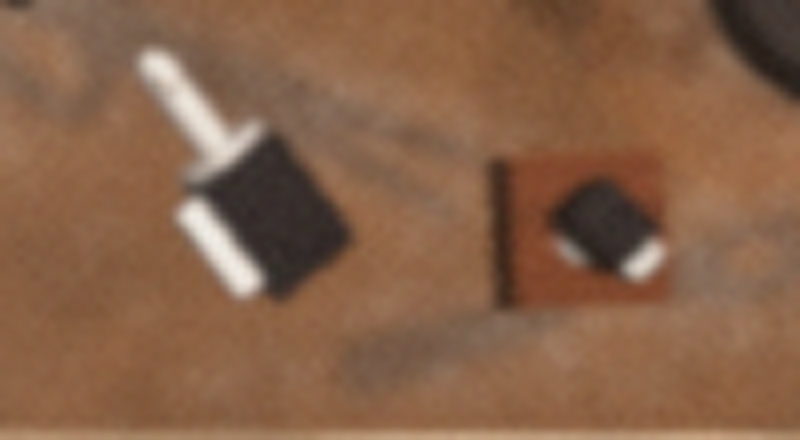

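View pics/t3.png

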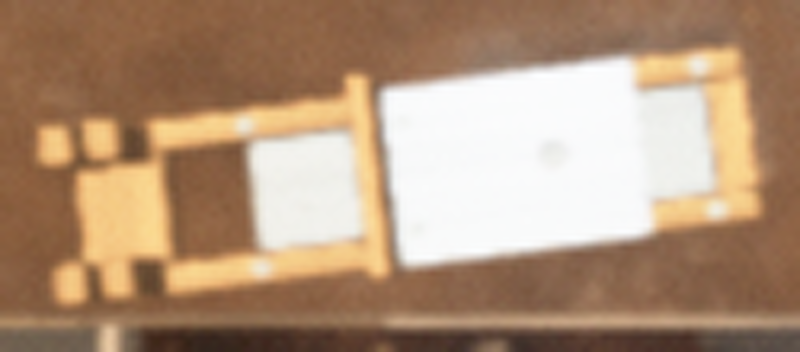

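View pics/s1.png

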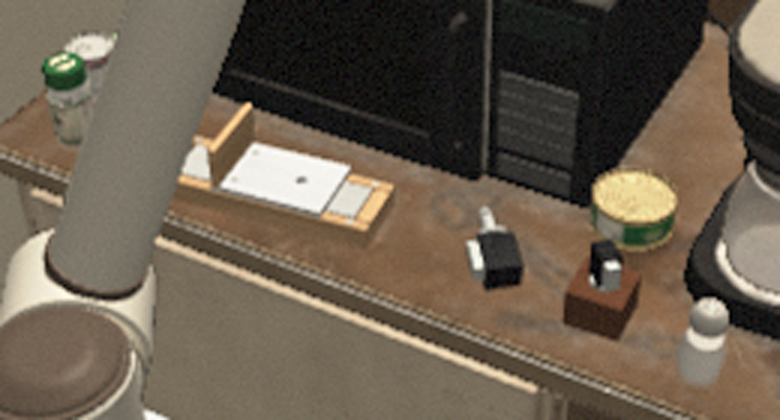

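```bash
python3 - <<'E'
from h import *
p=capture("top");im=p["image"];z=p["z_map"]
rs,cs=np.mgrid[140:235,95:405]
W=np.array([px2w(p,c,r) for r,c in zip(rs.ravel(),cs.ravel())]).reshape(rs.shape+(3,))
def reg(c0,c1,r0,r1,zl,zh):
    w=W[r0-140:r1-140,c0-95:c1-95].reshape(-1,3);m=(w[:,2]>zl)&(w[:,2]<zh)
    return w[m]
h=reg(325,365,190,225,0.07,0.1);print("handle",len(h),h.mean(0),h.min(0),h.max(0),np.median(h[:,2]))
print(cv2.minAreaRect((h[:,:2]*1000).astype(np.float32)))
b=reg(320,365,185,225,0.03,0.055);print("block",len(b),np.median(b[:,2]),cv2.minAreaRect((b[:,:2]*1000).astype(np.float32)))
s=reg(190,250,186,230,0.02,0.06)
print(np.histogram(s[:,2],20))
for c,r in((226,204),(200,204),(245,203),(185,206),(180,206)):print(c,r,px2w(p,c,r))
# hole
g=cv2.cvtColor(im,cv2.COLOR_BGR2GRAY)[196:213,218:236];print(g)
# oven
for r in (140,150,160,165,168,170,175,180):print(r,px2w(p,226,r),px2w(p,300,r))
E
```

```text
handle 98 [ 0.4592322  -0.25036466  0.08250368] [ 0.44299229 -0.26865009  0.07013009] [ 0.47682039 -0.23380812  0.08862828] 0.08302230025355317
((458.2587585449219, -251.4196014404297), (34.31332778930664, 21.27012825012207), 46.276283264160156)
block 275 0.04165899396424355 ((460.03338623046875, -250.8930206298828), (55.551414489746094, 57.3846435546875), 1.2396621704101562)
(array([  6,  19,  91, 126, 119,  83, 117, 227, 354, 231, 105,  18,   5,
         1,   3,   1,   1,   4,   4,   4]), array([0.02026611, 0.02219646, 0.0241268 , 0.02605715, 0.0279875 ,
       0.02991784, 0.03184819, 0.03377854, 0.03570889, 0.03763923,
       0.03956958, 0.04149993, 0.04343027, 0.04536062, 0.04729097,
       0.04922132, 0.05115166, 0.05308201, 0.05501236, 0.0569427 ,
       0.05887305]))
226 204 [0.45934109 0.0887894  0.02601935]
200 204 [0.45920787 0.16391082 0.03667662]
245 203 [0.46207016 0.03295203 0.02853352]
185 206 [0.45374517 0.20922083 0.02606402]
180 206 [0.45368147 0.22325273 0.03005368]
[[251 251 251 251 251 251 251 251 251 251 251 251 251 251 251 251 251 251]
 [251 251 251 251 251 251
[... 1106 characters left out ...]
249 249 249 250 249 249 249 249 249 250 250 250 250 250 250 250 250]]
140 [0.60685998 0.07533721 0.2609108 ] [ 0.60624304 -0.10299863  0.26132127]
150 [0.58204169 0.07511102 0.26399759] [ 0.58143803 -0.10235398  0.26453854]
160 [0.57105089 0.08089174 0.16471533] [ 0.5772293  -0.11961013  0.11389173]
165 [0.57057375 0.08705823 0.05916296] [ 0.57741053 -0.13297703 -0.00246948]
168 [0.56638082 0.08935736 0.01968171] [ 5.67975002e-01 -1.32548061e-01  3.54145487e-04]
170 [0.5622392  0.09033082 0.00289031] [ 0.56215221 -0.13273275 -0.00181612]
175 [ 0.54773272  0.09066758 -0.00333154] [ 0.54715983 -0.13275726 -0.00347732]
180 [0.53183804 0.09013367 0.0053038 ] [ 0.53154161 -0.13194496  0.00208675]
```

```bash
python3 - <<'E'
from h import *
p=capture("top");s=capture("scene")
cv2.imwrite("pics/a.png",cv2.resize(p["image"][188:222,325:365],(800,680),interpolation=cv2.INTER_CUBIC)[:600])
cv2.imwrite("pics/b.png",cv2.resize(s["image"][225:270,305:355],(660,594),interpolation=cv2.INTER_CUBIC))
cv2.imwrite("pics/c.png",cv2.resize(s["image"][180:230,180:270],(792,440),interpolation=cv2.INTER_CUBIC))
E
```

```text
(no output)
```

View pics/a.png

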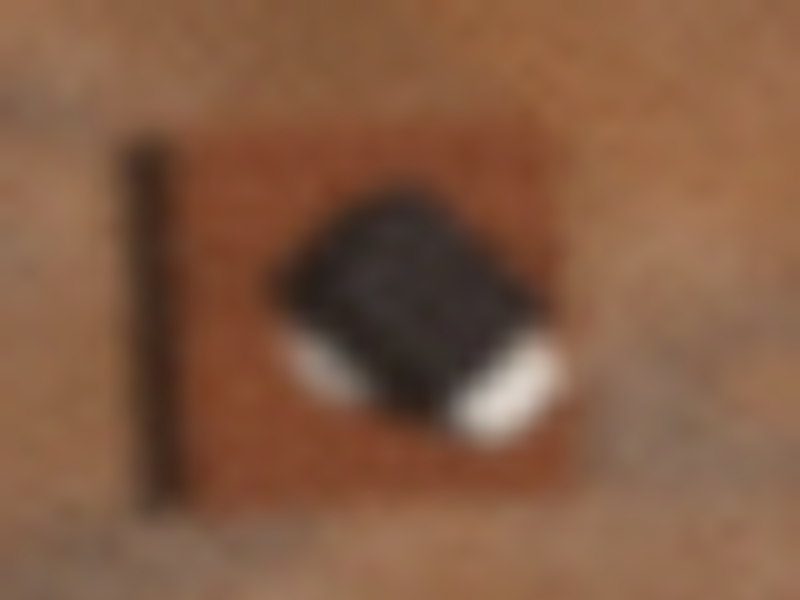

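View pics/b.png

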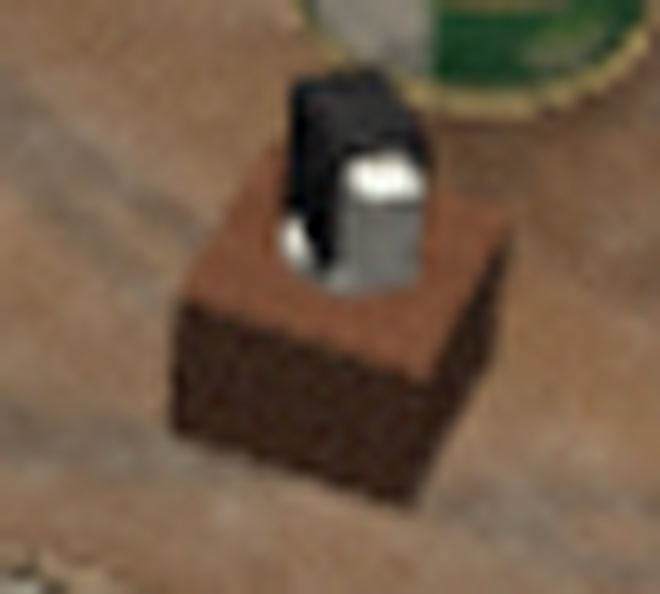

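View pics/c.png

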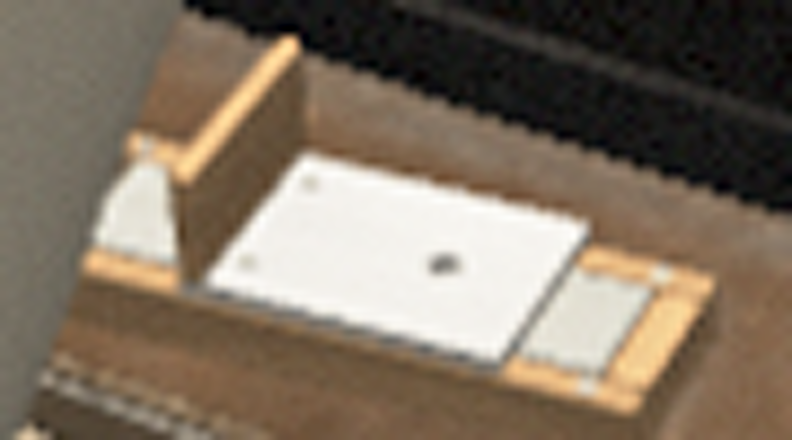

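```bash
cat > m.py <<'E'
from h import *
def hole(p,c0,c1,r0,r1,thr):
    g=cv2.cvtColor(p["image"],cv2.COLOR_BGR2GRAY)[r0:r1,c0:c1].astype(float)
    bg=np.median(g);w=np.clip(bg-thr-g,0,None)
    rr,cc=np.mgrid[r0:r1,c0:c1];return (w*cc).sum()/w.sum(),(w*rr).sum()/w.sum()
def tri(p,a,q,b):
    def ray(p,c):
        e=np.array(p["eye"]);d=px2w(p,*c,0.0)-e;return e,d/np.linalg.norm(d)
    e1,d1=ray(p,a);e2,d2=ray(q,b)
    t=np.linalg.lstsq(np.c_[d1,-d2],e2-e1,rcond=None)[0]
    x,y=e1+t[0]*d1,e2+t[1]*d2;return (x+y)/2,np.linalg.norm(x-y)
E
python3 - <<'E'
from m import *
p=capture("top");s=capture("scene")
a=hole(p,220,234,198,210,3);b=hole(s,225,236,205,215,8)
print(a,b,px2w(p,*a,0.037),px2w(s,*b,0.037),tri(p,a,s,b))
g=cv2.cvtColor(p["image"],cv2.COLOR_BGR2HSV)
m=((g[...,2]>236)&(g[...,1]<25)).astype(np.uint8);m[:180]=0;m[235:]=0;m[:,:190]=0;m[:,255:]=0
cn=max(cv2.findContours(m,0,cv2.CHAIN_APPROX_NONE)[0],key=cv2.contourArea)[:,0]
w=np.array([px2w(p,c,r,0.037)[:2]*1000 for c,r in cn],np.float32);R=cv2.minAreaRect(w);print(R,cv2.boxPoints(R))
# handle
v=p["image"].max(2).astype(int);g2=g
m=((v<75)).astype(np.uint8);m[:190]=0;m[215:]=0;m[:,:336]=0;m[:,356:]=0
cn=max(cv2.findContours(m,0,cv2.CHAIN_APPROX_NONE)[0],key=cv2.contourArea)[:,0]
w=np.array([px2w(p,c,r,0.084)[:2]*1000 for c,r in cn],np.float32);print(cv2.minAreaRect(w))
E
```

```text
(np.float64(225.82706766917292), np.float64(203.31578947368422)) (np.float64(229.96707105719238), np.float64(209.5892547660312)) [0.46101714 0.08865447 0.037     ] [0.45626196 0.08499859 0.037     ] (array([0.46129211, 0.08876491, 0.03195883]), np.float64(0.0004453374479481634))
((458.6505126953125, 90.64815521240234), (78.38652038574219, 140.08468627929688), 7.62211275100708) [[410.5132   154.87308 ]
 [429.0939    16.026127]
 [506.7878    26.423233]
 [488.20712  165.27019 ]]
((461.1224670410156, -246.1619873046875), (27.447521209716797, 23.922992706298828), 44.385963439941406)
```

```bash
python3 -m creep '[[1,30,42,0,-0.13],[1,60,84,0,-0.27],[1,90,126,0,-0.4],[1,120,168,0,-0.54],[1,150,210,0,-0.67],[1,180,252,0,-0.81],[1,215,295,0,-0.95],[1,246,337,0,-1.08]]'; python3 -m creep '[[1,0,0,-10,0],[1,0,0,-20,0],[1,0,0,-30,0],[1,0,0,-40,0],[1,0,0,-50,0],[1,0,0,-50,0],[1,0,0,-50,0],[1,0,0,-50,0]]'; python3 - <<'E'
from h import *
s=sense();print(s["tcp_pos"],np.round(s["ee_rot"],3),s["joints"])
for n in("scene","top"):
    p=capture(n);cv2.imwrite(f"pics/{n}1.png",p["image"])
E
```

```text
time_s: 3.25
tcp_pos: [0.4339, -0.2846, 0.242]
ee_rot: [[0.001, 0.655, 0.755], [-0.0, 0.755, -0.655], [-1.0, 0.0, 0.001]]
wrist_force: [1.8, -1.4, 1.2]
gripper_width: 1.002
time_s: 4.05
tcp_pos: [0.4341, -0.2851, 0.1924]
ee_rot: [[0.002, 0.656, 0.755], [-0.001, 0.755, -0.656], [-1.0, 0.0, 0.002]]
wrist_force: [0.7, 0.8, 1.2]
gripper_width: 0.997
[ 0.4341363  -0.28510015  0.19240194] [[ 0.002  0.656  0.755]
 [-0.001  0.755 -0.656]
 [-1.     0.     0.002]] [-1.53603342e+01  1.42362972e+01 -1.85413613e+01  2.80898158e-02
 -5.71137611e+01 -1.15614522e+02]
```

```bash
python3 -m creep '[[1,13,18,-15,-0.02],[1,25.4,35,-30,-0.02],[1,25.4,35,-40,-0.02],[1,25.4,35,-50,-0.02],[1,25.4,35,-60,-0.02],[1,25.4,35,-70,-0.02],[1,25.4,35,-70,-0.02],[1,25.4,35,-70,-0.02]]'; python3 - <<'E'
from h import *
for n in("scene","top"):
    p=capture(n);cv2.imwrite(f"pics/{n}2.png",cv2.resize(p["image"][150:290,250:420],(680,560),interpolation=cv2.INTER_CUBIC))
E
```

```text
time_s: 4.95
tcp_pos: [0.4595, -0.2503, 0.1225]
ee_rot: [[0.002, 0.671, 0.742], [-0.001, 0.742, -0.671], [-1.0, 0.0, 0.002]]
wrist_force: [-0.1, 0.1, -0.1]
gripper_width: 1.002
```

View pics/scene2.png

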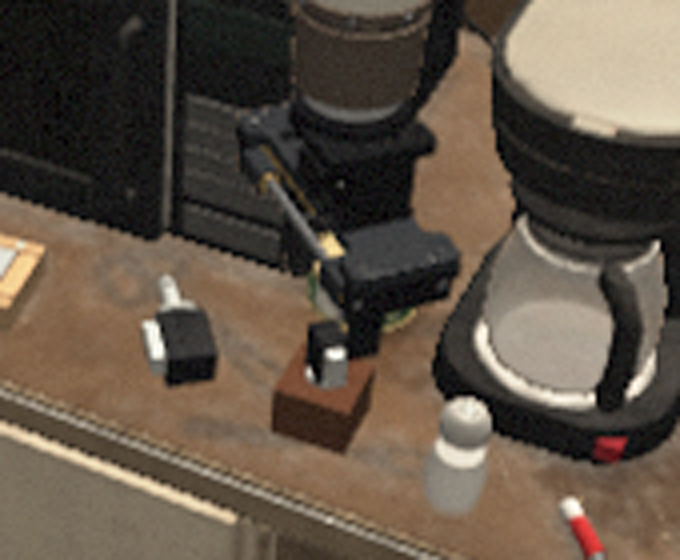

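View pics/top2.png

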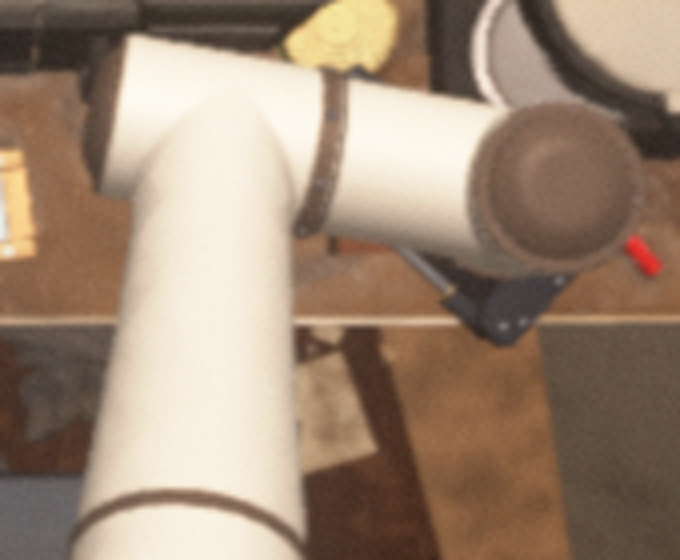

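```bash
python3 -m creep '[[1,0,0,-10,0],[1,0,0,-20,0],[1,0,0,-30,0],[1,0,0,-40,0],[1,0,0,-48,0],[1,0,0,-55,0],[1,0,0,-55,0],[0.6,0,0,-55,0]]'; python3 -m creep '[[0.3,0,0,0,0],[0.3,0,0,0,0],[0.3,0,0,0,0],[0.3,0,0,0,0],[0.3,0,0,0,0],[0.3,0,0,0,0],[0.3,0,0,0,0],[0.3,0,0,0,0]]'; python3 - <<'E'
from h import *
p=capture("scene");cv2.imwrite("pics/scene3.png",cv2.resize(p["image"][190:280,270:390],(800,600),interpolation=cv2.INTER_CUBIC))
E
```

```text
time_s: 5.85
tcp_pos: [0.46, -0.2503, 0.0679]
ee_rot: [[0.003, 0.67, 0.742], [-0.001, 0.742, -0.67], [-1.0, 0.001, 0.003]]
wrist_force: [0.0, -0.6, 0.4]
gripper_width: 0.965
time_s: 6.65
tcp_pos: [0.4606, -0.2503, 0.0682]
ee_rot: [[0.004, 0.67, 0.742], [-0.001, 0.742, -0.67], [-1.0, 0.002, 0.004]]
wrist_force: [0.2, 0.1, 1.7]
gripper_width: 0.345
```

View pics/scene3.png

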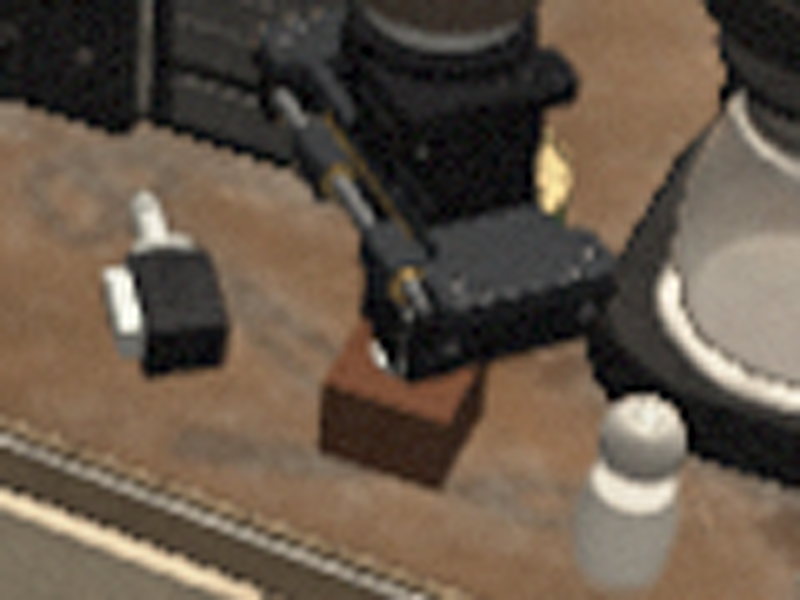

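```bash
python3 -m creep '[[0.25,0,0,5,0],[0.25,0,0,12,0],[0.25,0,0,22,0],[0.25,0,0,36,0],[0.25,0,0,52,0],[0.25,0,0,68,0],[0.25,0,0,82,0],[0.25,0,0,92,0]]';python3 -m creep '[[0.25,0,8,0,0.05],[0.25,0,25,0,0.15],[0.25,0,50,0,0.25],[0.25,0,75,0,0.35],[0.25,0,100,0,0.45],[0.25,0,125,0,0.55],[0.25,0,150,0,0.65],[0.25,0,170,0,0.75]]'; python3 - <<'E'
from h import *
p=capture("scene");cv2.imwrite("pics/scene4.png",cv2.resize(p["image"][150:290,180:390],(800,533),interpolation=cv2.INTER_CUBIC))
E
```

```text
time_s: 7.5
tcp_pos: [0.4608, -0.2503, 0.1619]
ee_rot: [[0.006, 0.67, 0.742], [-0.002, 0.742, -0.67], [-1.0, 0.003, 0.006]]
wrist_force: [-0.2, -0.6, -1.6]
gripper_width: 0.343
time_s: 8.3
tcp_pos: [0.4605, -0.0791, 0.1622]
ee_rot: [[0.006, -0.02, 1.0], [0.003, 1.0, 0.02], [-1.0, 0.003, 0.006]]
wrist_force: [-1.1, 0.2, -2.0]
gripper_width: 0.347
```

View pics/scene4.png

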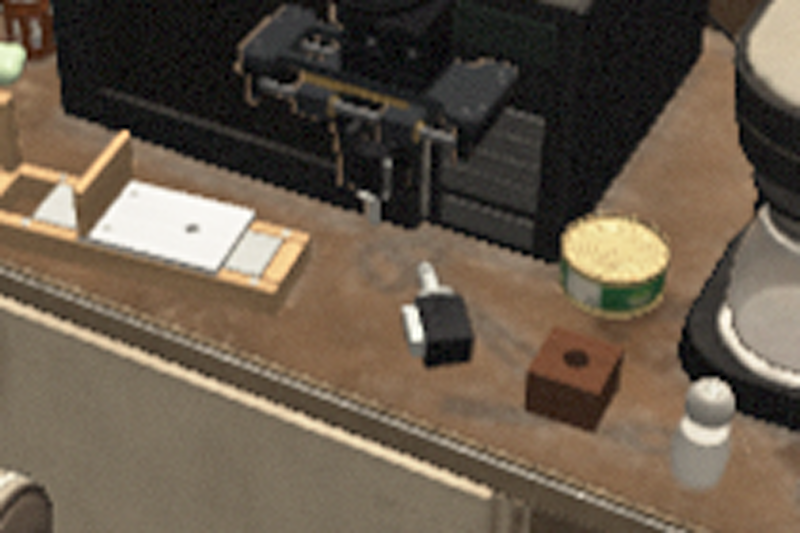

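```bash
python3 -m creep '[[0.25,0,15,0,0.02],[0.25,0,40,0,0.04],[0.25,0,65,0,0.06],[0.25,0,90,0,0.08],[0.25,0,115,0,0.1],[0.25,0,140,0,0.11],[0.25,0,158,0,0.11],[0.25,0,166,0,0.11]]';python3 -m creep '[[0.25,0,0,-8,0],[0.25,0,0,-16,0],[0.25,0,0,-24,0],[0.25,0,0,-30,0],[0.25,0,0,-36,0],[0.25,0,0,-40,0],[0.25,0,0,-40,0],[0.25,0,0,-40,0]]'; python3 - <<'E'
from h import *
print(sense()["tcp_pos"],sense()["wrist_force"])
p=capture("scene");cv2.imwrite("pics/scene5.png",cv2.resize(p["image"][155:245,170:290],(800,600),interpolation=cv2.INTER_CUBIC))
p=capture("top");cv2.imwrite("pics/top5.png",cv2.resize(p["image"][155:245,170:290],(800,600),interpolation=cv2.INTER_CUBIC))
E
```

```text
time_s: 9.15
tcp_pos: [0.4607, 0.0895, 0.1626]
ee_rot: [[0.006, -0.135, 0.991], [0.004, 0.991, 0.135], [-1.0, 0.004, 0.007]]
wrist_force: [0.3, -0.3, -1.4]
gripper_width: 0.343
time_s: 9.95
tcp_pos: [0.4609, 0.0895, 0.1226]
ee_rot: [[0.006, -0.135, 0.991], [0.004, 0.991, 0.135], [-1.0, 0.004, 0.007]]
wrist_force: [0.3, -0.2, -0.4]
gripper_width: 0.347
[0.46089503 0.08952765 0.12264516] [ 0.29662887 -0.17685662 -0.38950142]
```

View pics/scene5.png

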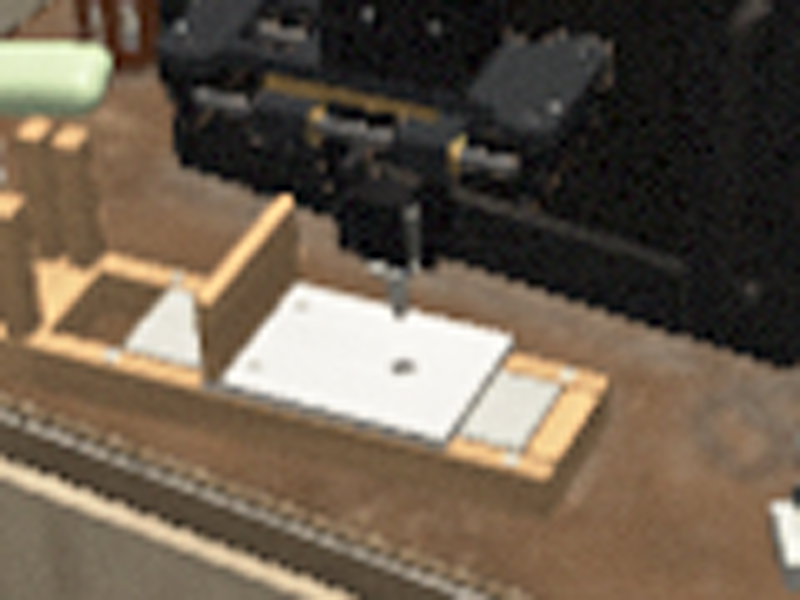

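View pics/top5.png

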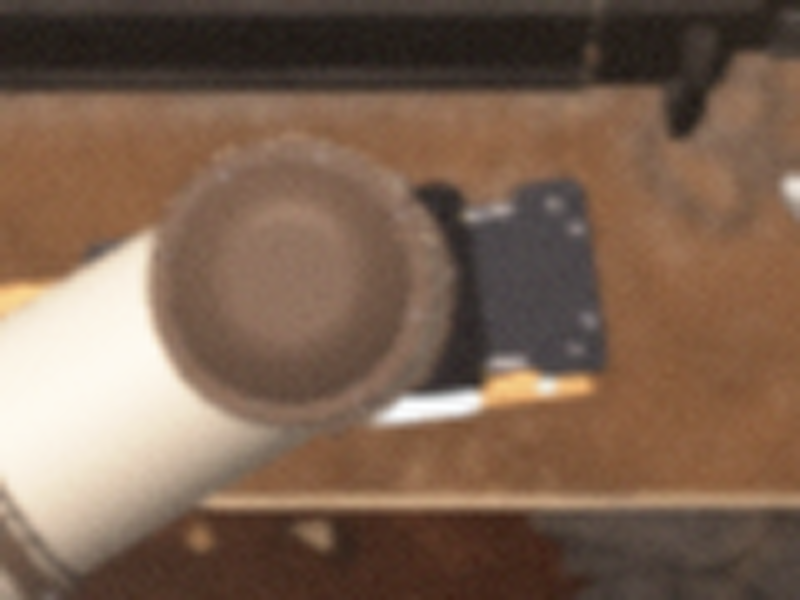

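```bash
python3 - <<'E'
from m import *
s=capture("scene")
cv2.imwrite("pics/scene6.png",cv2.resize(s["image"][190:220,212:252],(800,600),interpolation=cv2.INTER_CUBIC))
b=hole(s,225,237,205,216,8);print(b,px2w(s,*b,0.037))
for c,r in((230,202.7),(230,202.2),(230,203.2)):print(px2w(s,c,r,0.065))
g=cv2.cvtColor(s["image"],cv2.COLOR_BGR2GRAY);print(g[194:216,222:240])
E
```

```text
(np.float64(229.94633273703042), np.float64(209.59033989266547)) [0.45622609 0.08505324 0.037     ]
[0.45658931 0.0833352  0.065     ]
[0.45872642 0.08468926 0.065     ]
[0.4544581  0.08198489 0.065     ]
[[125 126 103 102 147 129  76  12   3  74 120  27  14  57 101  93  89  77]
 [113 117 115 134 178 164 130  90  54  95 139  88  72 102 124 125 125 114]
 [113 109 107 111 111 123 127 124  93 107 125 125 120 125 124 123 120 123]
 [107 110 104 104 103 106 103 101 109 121 133 131 129 125 123 120 117 121]
 [100  99 104  99 103 100 103 109 105 110 118 121 119 123 119 119 120 120]
 [197 171 142 117  95  97  98 104 105 104 109 110 113 116 114 116 116 121]
 [249 242 231 217 205 170 136 101  97 100 101 108 106 108 107 106 115 114]
 [247 249 250 251 251 241 212  89 111 155 172 114  97 101 101 101  99 106]
 [246 246 247 247 249 251 243 170 194 238 240 218 205 182 163 109  95  97]
 [245 245 245 245 247 248 247 240 245 251 250 252 251 244 242 219 204 183]
 [245 245 245 246 247 246 246 248 247 247 247 247 248 249 250 251 251 245]
 [244 245 245 246 245 246 247 247 247 247 246 246 247 247 247 248 248 249]
 [243 244 244 245 245 245 247 246 247 247 247 247 247 246 247 246 247 246]
 [243 244 244 244 243 246 245 247 248 247 247 246 247 247 246 246 246 246]
 [243 245 243 244 245 245 246 240 231 236 244 246 245 247 246 246 246 247]
 [246 246 246 245 245 243 228 177 148 168 229 247 245 245 245 245 246 246]
 [245 245 246 246 247 245 220 138 143 168 219 247 245 244 244 245 245 246]
 [244 244 244 244 244 245 242 226 229 236 242 246 244 245 244 244 246 243]
 [245 244 244 244 243 244 246 247 248 247 245 245 247 245 246 245 245 244]
 [244 243 244 245 244 245 245 245 245 244 244 245 245 245 243 246 246 249]
 [244 242 245 244 243 244 245 245 245 244 243 244 244 243 244 243 246 245]
 [247 246 244 245 245 244 244 245 244 244 245 244 244 243 244 244 246 238]]
```

View pics/scene6.png

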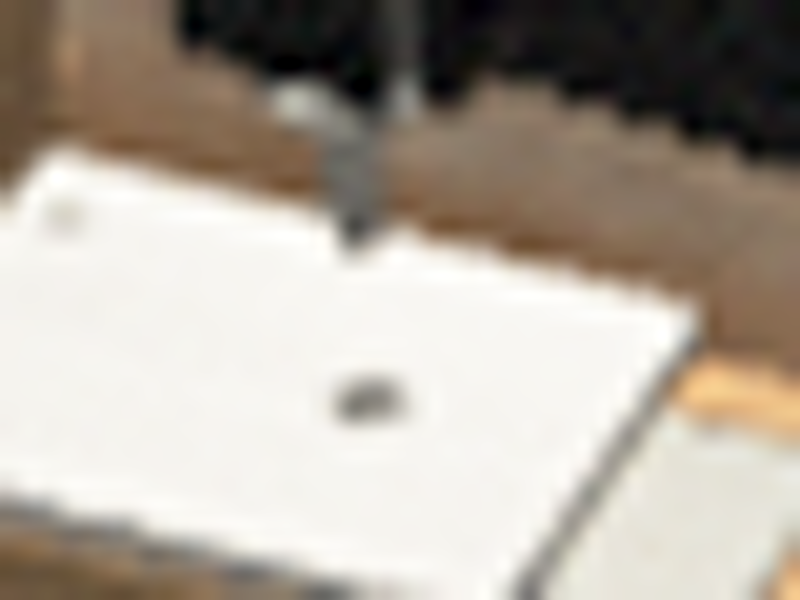

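```bash
python3 - <<'E'
from m import *
s=capture("scene")
for c,r in((229.25,201.4),(229.25,202),(228.9,201.5)):print(px2w(s,c,r,0.0645))
print(px2w(s,229.95,209.5,.037))
E
```

```text
[0.4615677  0.08929734 0.0645    ]
[0.45899276 0.08766126 0.0645    ]
[0.46061535 0.08998869 0.0645    ]
[0.45661466 0.0852858  0.037     ]
```

```bash
python3 -m creep '[[0.25,-0.7,-1,-4,0],[0.25,-1.4,-2,-8,0],[0.25,-1.4,-2,-12,0],[0.25,-1.4,-2,-16,0],[0.25,-1.4,-2,-20,0],[0.25,-1.4,-2,-23,0],[0.25,-1.4,-2,-25,0],[0.25,-1.4,-2,-25,0]]'; python3 - <<'E'
from m import *
print(sense()["tcp_pos"],sense()["wrist_force"])
s=capture("scene")
cv2.imwrite("pics/scene7.png",cv2.resize(s["image"][190:220,212:252],(800,600),interpolation=cv2.INTER_CUBIC))
E
```

```text
time_s: 10.95
tcp_pos: [0.4594, 0.0876, 0.0976]
ee_rot: [[0.006, -0.135, 0.991], [0.004, 0.991, 0.135], [-1.0, 0.004, 0.007]]
wrist_force: [0.1, 0.2, -2.0]
gripper_width: 0.348
[0.45937271 0.0875733  0.09757596] [ 0.09886558  0.18814344 -2.03562576]
```

View pics/scene7.png

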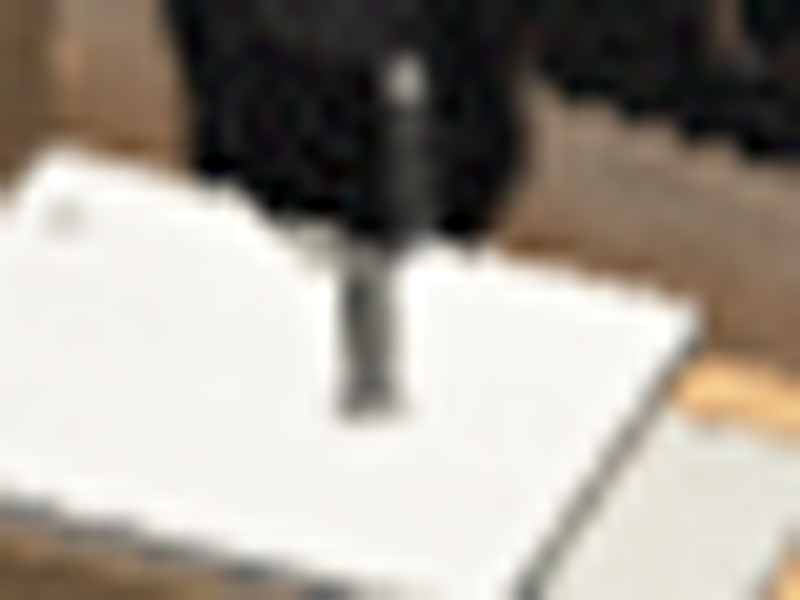

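```bash
python3 -m creep '[[0.25,0,0,-0.5,0],[0.25,0,0,-1,0],[0.25,0,0,-1.5,0],[0.25,0,0,-2,0],[0.25,0,0,-2.5,0],[0.25,0,0,-3,0],[0.25,0,0,-3.5,0],[0.25,0,0,-3.5,0]]'
```

```text
time_s: 11.8
tcp_pos: [0.4595, 0.0876, 0.0942]
ee_rot: [[0.006, -0.135, 0.991], [0.005, 0.991, 0.135], [-1.0, 0.004, 0.007]]
wrist_force: [-1.0, 0.1, -1.2]
gripper_width: 0.346
```

```bash
python3 -m creep '[[0.25,0,0,-0.4,0],[0.25,0,0,-0.8,0],[0.25,0,0,-1.2,0],[0.25,0,0,-1.6,0],[0.25,0,0,-2,0],[0.25,0,0,-2.3,0],[0.25,0,0,-2.5,0],[0.25,0,0,-2.5,0]]'
```

```text
time_s: 12.6
tcp_pos: [0.4595, 0.0876, 0.0917]
ee_rot: [[0.006, -0.135, 0.991], [0.005, 0.991, 0.135], [-1.0, 0.004, 0.007]]
wrist_force: [-0.1, -0.4, -0.7]
gripper_width: 0.344
```

```bash
python3 -m creep '[[0.25,0,0,-0.4,0],[0.25,0,0,-0.8,0],[0.25,0,0,-1.2,0],[0.25,0,0,-1.6,0],[0.25,0,0,-2,0],[0.25,0,0,-2.3,0],[0.25,0,0,-2.5,0],[0.25,0,0,-2.5,0]]'
```

```text
time_s: 13.4
tcp_pos: [0.4594, 0.0876, 0.0893]
ee_rot: [[0.006, -0.135, 0.991], [0.005, 0.991, 0.135], [-1.0, 0.004, 0.007]]
wrist_force: [-1.5, 0.6, 1.2]
gripper_width: 0.348
```

```bash
python3 -m creep '[[0.25,0,0,-0.2,0],[0.25,0,0,-0.5,0],[0.25,0,0,-0.8,0],[0.25,0,0,-1.1,0],[0.25,0,0,-1.4,0],[0.25,0,0,-1.7,0],[0.25,0,0,-2,0],[0.25,0,0,-2,0]]'
```

```text
time_s: 14.2
tcp_pos: [0.4591, 0.0875, 0.087]
ee_rot: [[0.006, -0.135, 0.991], [0.004, 0.991, 0.135], [-1.0, 0.004, 0.006]]
wrist_force: [-2.2, 0.6, -1.0]
gripper_width: 0.348
```

```bash
python3 -m creep '[[0.25,-0.3,0,0,0],[0.25,-0.6,0,-0.2,0],[0.25,-0.6,0,-0.4,0],[0.25,-0.6,0,-0.6,0],[0.25,-0.6,0,-0.8,0],[0.25,-0.6,0,-1,0],[0.25,-0.6,0,-1.2,0],[0.25,-0.6,0,-1.2,0]]'
```

```text
time_s: 15.0
tcp_pos: [0.4587, 0.0876, 0.0861]
ee_rot: [[0.006, -0.135, 0.991], [0.005, 0.991, 0.135], [-1.0, 0.004, 0.007]]
wrist_force: [-0.4, 0.5, 0.3]
gripper_width: 0.349
```

```bash
python3 -m creep '[[0.25,0,0,-0.2,0],[0.25,0,0,-0.4,0],[0.25,0,0,-0.6,0],[0.25,0,0,-0.8,0],[0.25,0,0,-1,0],[0.25,0,0,-1,0],[0.25,0,0,-1,0],[0.25,0,0,-1,0]]'
```

```text
time_s: 15.8
tcp_pos: [0.4589, 0.0877, 0.0858]
ee_rot: [[0.007, -0.136, 0.991], [0.005, 0.991, 0.135], [-1.0, 0.004, 0.007]]
wrist_force: [-2.6, 0.1, 6.7]
gripper_width: 0.345
```

```bash
python3 -m creep '[[0.25,-0.3,2,-0.4,0],[0.25,-0.7,5,-0.4,0],[0.25,-1.1,8,-0.4,0],[0.25,-1.5,11,-0.4,0],[0.25,-1.9,14,-0.4,0],[0.25,-2.3,17,-0.4,0],[0.25,-2.7,20,-0.4,0],[0.25,-2.7,20,-0.4,0]]'; python3 - <<'E'
from m import *
s=capture("scene")
cv2.imwrite("pics/scene8.png",cv2.resize(s["image"][155:245,170:290],(800,600),interpolation=cv2.INTER_CUBIC))
p=cv2.imread("pics/top0.png");cv2.imwrite("pics/t9.png",cv2.resize(p[190:225,225:270],(771,600),interpolation=cv2.INTER_CUBIC))
E
```

```text
time_s: 16.6
tcp_pos: [0.4561, 0.1069, 0.0858]
ee_rot: [[0.006, -0.136, 0.991], [0.003, 0.991, 0.136], [-1.0, 0.002, 0.006]]
wrist_force: [-1.4, -3.7, 6.8]
gripper_width: 0.343
```

View pics/scene8.png

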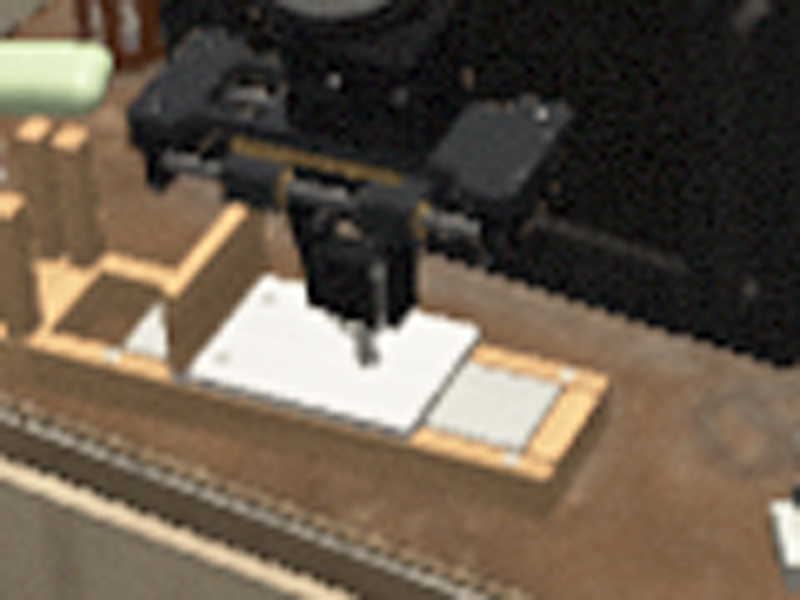

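View pics/t9.png

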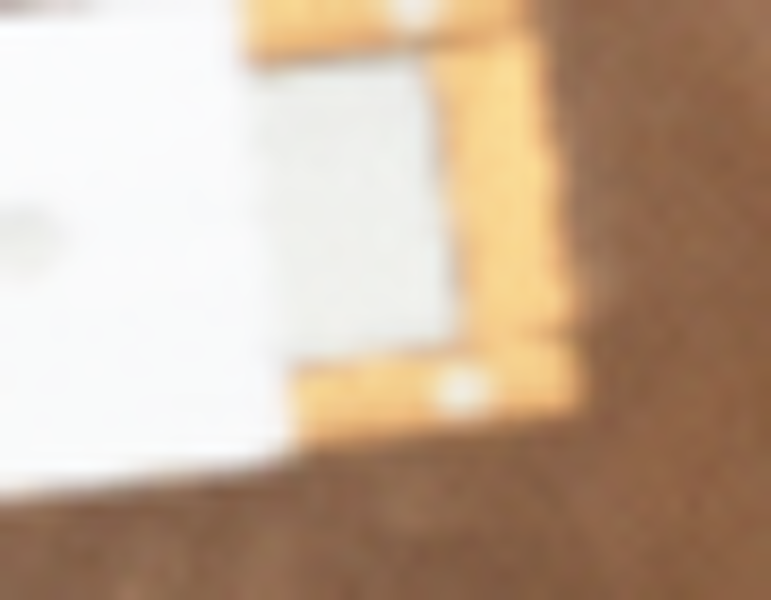

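```bash
python3 -m creep '[[0.25,-0.1,1,-0.4,0],[0.25,-0.3,2,-0.4,0],[0.25,-0.4,3,-0.4,0],[0.25,-0.5,4,-0.4,0],[0.25,-0.7,5,-0.4,0],[0.25,-0.8,6,-0.4,0],[0.25,-0.8,6,-0.4,0],[0.25,-0.8,6,-0.4,0]]'
```

```text
time_s: 17.45
tcp_pos: [0.4553, 0.1117, 0.0858]
ee_rot: [[0.006, -0.137, 0.991], [0.001, 0.991, 0.137], [-1.0, -0.0, 0.006]]
wrist_force: [0.2, -5.7, 5.7]
gripper_width: 0.344
```

```bash
python3 -m creep '[[0.25,-0.1,1,-0.5,0],[0.25,-0.3,2,-0.5,0],[0.25,-0.4,3,-0.5,0],[0.25,-0.5,4,-0.5,0],[0.25,-0.6,4.5,-0.5,0],[0.25,-0.6,4.5,-0.5,0],[0.25,-0.6,4.5,-0.5,0],[0.25,-0.6,4.5,-0.5,0]]'
```

```text
time_s: 18.25
tcp_pos: [0.4548, 0.115, 0.0857]
ee_rot: [[0.005, -0.137, 0.991], [-0.002, 0.991, 0.137], [-1.0, -0.002, 0.005]]
wrist_force: [0.4, -5.7, 5.3]
gripper_width: 0.349
```

```bash
python3 -m creep '[[0.25,-0.1,1,-0.5,0],[0.25,-0.3,2,-0.5,0],[0.25,-0.4,3,-0.5,0],[0.25,-0.5,4,-0.5,0],[0.25,-0.6,4.5,-0.5,0],[0.25,-0.6,4.5,-0.5,0],[0.25,-0.6,4.5,-0.5,0],[0.25,-0.6,4.5,-0.5,0]]'
```

```text
time_s: 19.05
tcp_pos: [0.454, 0.1195, 0.0849]
ee_rot: [[0.005, -0.137, 0.991], [-0.002, 0.991, 0.137], [-1.0, -0.002, 0.004]]
wrist_force: [0.0, -1.3, -2.4]
gripper_width: 0.344
```

```bash
python3 -m creep '[[0.25,-0.1,1,-0.5,0],[0.25,-0.3,2,-0.5,0],[0.25,-0.4,3,-0.5,0],[0.25,-0.5,4,-0.5,0],[0.25,-0.6,4.5,-0.5,0],[0.25,-0.6,4.5,-0.5,0],[0.25,-0.6,4.5,-0.5,0],[0.25,-0.6,4.5,-0.5,0]]'
```

```text
time_s: 19.85
tcp_pos: [0.4534, 0.1241, 0.0843]
ee_rot: [[0.005, -0.137, 0.991], [-0.002, 0.991, 0.137], [-1.0, -0.002, 0.004]]
wrist_force: [0.2, -1.0, -2.6]
gripper_width: 0.345
```

```bash
python3 -m creep '[[0.25,0.1,-1,0,0],[0.25,0.2,-1.8,0,0],[0.25,0.2,-1.8,-0.5,0],[0.25,0.2,-1.8,-1,0],[0.25,0.2,-1.8,-1.5,0],[0.25,0.2,-1.8,-2,0],[0.25,0.2,-1.8,-2.5,0],[0.25,0.2,-1.8,-2.5,0]]'
```

```text
time_s: 20.65
tcp_pos: [0.4535, 0.1223, 0.0818]
ee_rot: [[0.004, -0.137, 0.991], [-0.002, 0.991, 0.137], [-1.0, -0.002, 0.004]]
wrist_force: [-0.5, -0.1, -1.7]
gripper_width: 0.344
```

```bash
python3 -m creep '[[0.25,0,0,-0.4,0],[0.25,0,0,-0.8,0],[0.25,0,0,-1.2,0],[0.25,0,0,-1.6,0],[0.25,0,0,-2,0],[0.25,0,0,-2.3,0],[0.25,0,0,-2.5,0],[0.25,0,0,-2.5,0]]'
```

```text
time_s: 21.45
tcp_pos: [0.4535, 0.1223, 0.0792]
ee_rot: [[0.004, -0.137, 0.991], [-0.002, 0.991, 0.137], [-1.0, -0.002, 0.004]]
wrist_force: [-0.2, -0.6, -1.6]
gripper_width: 0.347
```

```bash
python3 -m creep '[[0.25,0,0,-0.4,0],[0.25,0,0,-0.8,0],[0.25,0,0,-1.2,0],[0.25,0,0,-1.6,0],[0.25,0,0,-2,0],[0.25,0,0,-2.3,0],[0.25,0,0,-2.5,0],[0.25,0,0,-2.5,0]]'
```

```text
time_s: 22.25
tcp_pos: [0.4535, 0.1223, 0.0767]
ee_rot: [[0.004, -0.137, 0.991], [-0.002, 0.991, 0.137], [-1.0, -0.002, 0.004]]
wrist_force: [-0.4, 0.1, -2.1]
gripper_width: 0.344
```

```bash
python3 -m creep '[[0.25,0,0,-0.8,0],[0.25,0,0,-1.6,0],[0.25,0,0,-2.4,0],[0.25,0,0,-3.2,0],[0.25,0,0,-4,0],[0.25,0,0,-4.8,0],[0.25,0,0,-5.5,0],[0.25,0,0,-5.5,0]]'
```

```text
time_s: 23.05
tcp_pos: [0.4534, 0.1222, 0.0711]
ee_rot: [[0.004, -0.137, 0.991], [-0.002, 0.991, 0.137], [-1.0, -0.003, 0.004]]
wrist_force: [0.9, -0.1, -0.8]
gripper_width: 0.349
```

```bash
python3 -m creep '[[0.25,0,0,-0.8,0],[0.25,0,0,-1.6,0],[0.25,0,0,-2.4,0],[0.25,0,0,-3.2,0],[0.25,0,0,-4,0],[0.25,0,0,-4.8,0],[0.25,0,0,-5.5,0],[0.25,0,0,-5.5,0]]'
```

```text
time_s: 23.85
tcp_pos: [0.4534, 0.1222, 0.0655]
ee_rot: [[0.004, -0.137, 0.991], [-0.002, 0.991, 0.137], [-1.0, -0.003, 0.004]]
wrist_force: [1.0, -0.4, -1.9]
gripper_width: 0.345
```

```bash
python3 -m creep '[[0.25,0,0,-0.4,0],[0.25,0,0,-0.8,0],[0.25,0,0,-1.2,0],[0.25,0,0,-1.6,0],[0.25,0,0,-2,0],[0.25,0,0,-2.4,0],[0.25,0,0,-2.8,0],[0.25,0,0,-2.8,0]]'
```

```text
time_s: 24.65
tcp_pos: [0.4535, 0.1222, 0.0632]
ee_rot: [[0.004, -0.137, 0.991], [-0.002, 0.991, 0.137], [-1.0, -0.003, 0.004]]
wrist_force: [-1.5, -0.3, 4.7]
gripper_width: 0.345
```

```bash
python3 -m creep '[[0.25,0,0,-0.2,0],[0.25,0,0,-0.4,0],[0.25,0,0,-0.6,0],[0.25,0,0,-0.8,0],[0.25,0,0,-0.8,0],[0.25,0,0,-0.8,0],[0.25,0,0,-0.8,0],[0.25,0,0,-0.8,0]]'
```

```text
time_s: 25.45
tcp_pos: [0.4535, 0.1222, 0.0631]
ee_rot: [[0.004, -0.138, 0.99], [-0.002, 0.99, 0.138], [-1.0, -0.003, 0.004]]
wrist_force: [-3.3, -0.3, 9.1]
gripper_width: 0.35
```

```bash
python3 -m creep '[[0.45,0,0,0,0],[0.6,0,0,0,0],[0.8,0,0,0,0],[0.8,0,0,0,0],[0.8,0,0,0,0],[0.8,0,0,0,0],[0.8,0,0,0,0],[0.8,0,0,0,0]]'
```

```text
time_s: 26.25
tcp_pos: [0.4535, 0.1223, 0.0631]
ee_rot: [[0.004, -0.138, 0.99], [-0.002, 0.99, 0.138], [-1.0, -0.003, 0.004]]
wrist_force: [0.9, 0.4, -0.6]
gripper_width: 0.798
```

```bash
python3 -m creep '[[0.8,0,0,4,0],[0.8,0,0,12,0],[0.8,0,0,22,0],[0.8,0,0,36,0],[0.8,0,0,52,0],[0.8,0,0,70,0],[0.8,0,0,90,0],[0.8,0,0,110,0]]'; python3 -m creep '[[0.8,0,-10,10,0],[0.8,0,-30,20,0],[0.8,0,-60,20,0],[0.8,0,-90,20,0],[0.8,0,-120,20,0],[0.8,0,-150,20,0],[0.8,0,-180,20,0],[0.8,0,-200,20,0]]';  python3 - <<'E'
from m import *
s=capture("scene");p=capture("top")
cv2.imwrite("pics/scene9.png",cv2.resize(s["image"][180:220,190:245],(800,582),interpolation=cv2.INTER_CUBIC))
cv2.imwrite("pics/top9.png",cv2.resize(p["image"][180:235,140:265],(800,352),interpolation=cv2.INTER_CUBIC))
E
```

```text
time_s: 27.05
tcp_pos: [0.4535, 0.1222, 0.1749]
ee_rot: [[0.005, -0.138, 0.99], [-0.001, 0.99, 0.138], [-1.0, -0.002, 0.005]]
wrist_force: [-0.4, -0.4, -0.1]
gripper_width: 0.803
time_s: 27.85
tcp_pos: [0.4526, -0.0799, 0.1952]
ee_rot: [[0.005, -0.136, 0.991], [-0.001, 0.991, 0.136], [-1.0, -0.002, 0.005]]
wrist_force: [0.4, 0.4, 0.4]
gripper_width: 0.798
```

View pics/scene9.png

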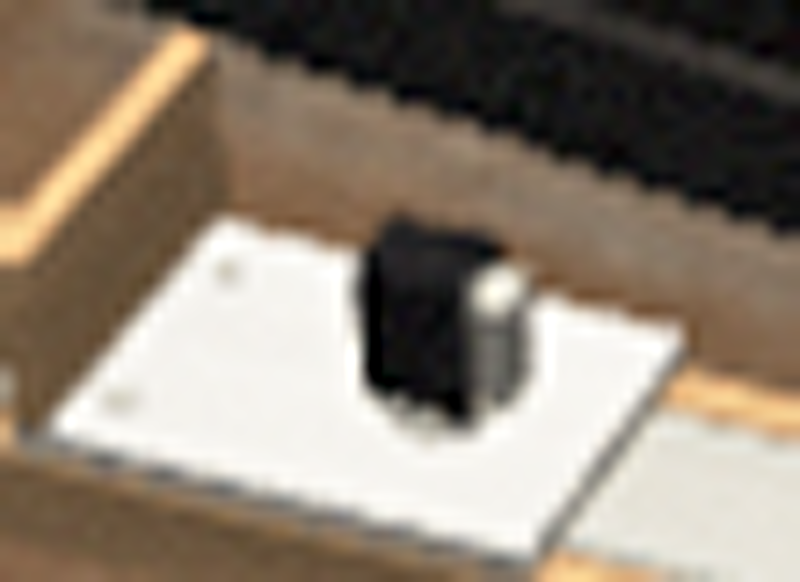

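View pics/top9.png

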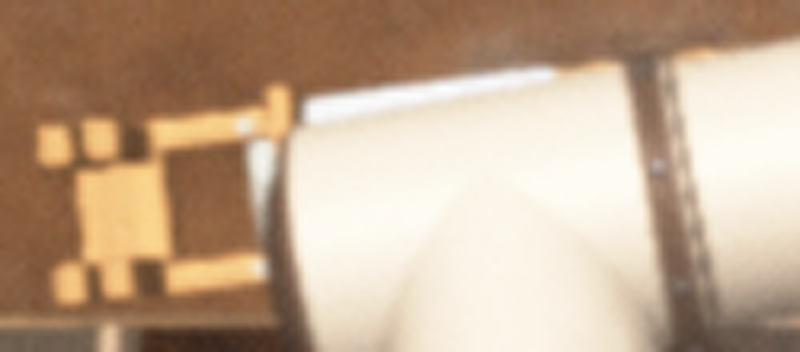

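```bash
python3 - <<'E'
from m import *
s=capture("scene")
for r in range(195,206):print([round(px2w(s,c,r)[2],3) for c in range(215,226,2)])
print(sense()["wrist_force"]);finish_job()
E
```

```text
[np.float64(-0.002), np.float64(0.076), np.float64(0.001), np.float64(-0.001), np.float64(-0.003), np.float64(-0.003)]
[np.float64(-0.002), np.float64(0.078), np.float64(0.077), np.float64(0.077), np.float64(0.079), np.float64(-0.002)]
[np.float64(0.075), np.float64(0.079), np.float64(0.075), np.float64(0.08), np.float64(0.076), np.float64(-0.004)]
[np.float64(0.076), np.float64(0.08), np.float64(0.078), np.float64(0.073), np.float64(0.075), np.float64(-0.003)]
[np.float64(0.077), np.float64(0.078), np.float64(0.077), np.float64(0.073), np.float64(0.072), np.float64(0.071)]
[np.float64(0.075), np.float64(0.072), np.float64(0.075), np.float64(0.078), np.float64(0.071), np.float64(0.073)]
[np.float64(0.066), np.float64(0.07), np.float64(0.071), np.float64(0.071), np.float64(0.074), np.float64(0.07)]
[np.float64(0.065), np.float64(0.067), np.float64(0.069), np.float64(0.069), np.float64(0.068), np.float64(0.068)]
[np.float64(0.058), np.float64(0.062), np.float64(0.061), np.float64(0.061), np.float64(0.063), np.float64(0.06)]
[np.float64(0.056), np.float64(0.055), np.float64(0.06), np.float64(0.058), np.float64(0.061), np.float64(0.06)]
[np.float64(0.051), np.float64(0.052), np.float64(0.052), np.float64(0.055), np.float64(0.053), np.float64(0.056)]
[-0.05888856  0.04128771 -0.05289658]
the job is handed in; nothing more can be done
```

The pin is locked through the stop and the catch plate, and the job was handed in at about 28 s; the hand-in gave no verdict.

I lifted the smaller pin with its button squeezed in (jaws at about 30 mm). I put it into the stop's hole and slid the stop about 35 mm towards the uprights. The hidden hole showed up when the upward force on the tip dropped from about 5 N to nothing. I then pushed the pin home, opened the jaws and moved the arm clear.

**Last checks:**
- **Seating:** the pin stopped about 23 mm below where its tip first touched the catch plate, as expected. The handle top measured about 77–80 mm above the worktop, against 79 mm when home.
- **Upright and locked:** the last picture shows the pin standing upright with its collar on the stop and its button out.
- **Forces:** the largest force read along any axis was about 9 N, but readings came only at the end of each move.
- **Robot clear:** the wrist force read about zero after I backed away.

**Not fully checked:**
- **Hole position:** the two cameras disagreed by about 4–5 mm on where the stop's hole was. I aimed between them, and the pin went in with only about 2 N of side force.
- **Stop position:** its final place in the guide, about y = 22 mm, is my estimate from the arm's travel. The arm blocked the top camera, so I could not measure it directly.
- **Other things:** I did not measure them again at the end. No move went near them.

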